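# Find the loose rail bolt and hold its cap open

## Task

One of the three bolts of the mounting rail has worked loose: tap the bolt heads, pushing each one straight down, until you feel the one that gives. Then take that bolt's hinged cap by its pull and lift it to about 55 degrees open, and finish holding it there, still in the gripper, so that I can get a spanner on the bolt. Leave the caps of the tight bolts shut and do not knock the other things on the bench about.

Things in the scene. Friction and masses are not known exactly. Their poses are not given: they have to be found in the camera images.
- rail: Dark steel rail fixed on the bench, 112 mm deep, 360 long, 10 thick (lip 22 mm high along its far edge). Origin on the bench top below the middle bolt; z up, y along the rail to its left end, x away from the robot (turned by the rail's yaw). Three alike stations at y +110, 0, -110 mm, each a bolt with a hinged cap; only one bolt is loose and which one changes from start to start.
- left_bolt (a point): Centre of the top face of the left hexagon bolt (19 mm across flats, upright), 58 mm above the bench (rail frame x 0, y +110 mm). It shows through a 30 mm round hole in its cap and stands 10 mm above the cap. The point is fixed to the rail and does not move with the bolt. Axes as the rail's. A tight bolt does not give at all.
- left_handle (a point): Middle of the cross bar of the left cap's D-shaped pull with the cap shut, 46 mm above the bench (rail frame x -75, y +110 mm); stays when the cap is lifted. Axes as the rail's. Round 10 mm bar along y, 56 mm clear between the D's arms, 49 mm gap to the cap, at least 31 mm clear below: pinch it with fingers closing along x; it can turn between them.
- left_hinge (a point): Middle of the left cap's hinge axis, 46 mm above the bench (rail frame x +45, y +110 mm), axis along y, 120 mm from the pull's bar. Fixed to the rail; axes as the rail's. The cap is a flat aluminium plate 60 x 64 x 4 mm, its top 48 mm above the bench, hinged at its far edge, with the pull on its near edge.
- middle_bolt (a point): Centre of the top face of the middle hexagon bolt (19 mm across flats, upright), 58 mm above the bench (rail frame x 0, y 0 mm). It shows through a 30 mm round hole in its cap and stands 10 mm above the cap. The point is fixed to the rail and does not move with the bolt. Axes as the rail's. A tight bolt does not give at all.
- middle_handle (a point): Middle of the cross bar of the middle cap's D-shaped pull with the cap shut, 46 mm above the bench (rail frame x -75, y 0 mm); stays when the cap is lifted. Axes as the rail's. Round 10 mm bar along y, 56 mm clear between the D's arms, 49 mm gap to the cap, at least 31 mm clear below: pinch it with fingers closing along x; it can turn between them.
- middle_hinge (a point): Middle of the middle cap's hinge axis, 46 mm above the bench (rail frame x +45, y 0 mm), axis along y, 120 mm from the pull's bar. Fixed to the rail; axes as the rail's. The cap is a flat aluminium plate 60 x 64 x 4 mm, its top 48 mm above the bench, hinged at its far edge, with the pull on its near edge.
- right_bolt (a point): Centre of the top face of the right hexagon bolt (19 mm across flats, upright), 58 mm above the bench (rail frame x 0, y -110 mm). It shows through a 30 mm round hole in its cap and stands 10 mm above the cap. The point is fixed to the rail and does not move with the bolt. Axes as the rail's. A tight bolt does not give at all.
- right_handle (a point): Middle of the cross bar of the right cap's D-shaped pull with the cap shut, 46 mm above the bench (rail frame x -75, y -110 mm); stays when the cap is lifted. Axes as the rail's. Round 10 mm bar along y, 56 mm clear between the D's arms, 49 mm gap to the cap, at least 31 mm clear below: pinch it with fingers closing along x; it can turn between them.
- right_hinge (a point): Middle of the right cap's hinge axis, 46 mm above the bench (rail frame x +45, y -110 mm), axis along y, 120 mm from the pull's bar. Fixed to the rail; axes as the rail's. The cap is a flat aluminium plate 60 x 64 x 4 mm, its top 48 mm above the bench, hinged at its far edge, with the pull on its near edge.
- loose_bolt (a joint): How far the loose bolt is pushed down, m: 0 at rest, 0.006 at its stop. It moves against a light spring (about 2 N to start, 4 N at the bottom) and springs back. It looks like the tight ones; the reading does not tell at which of the three stations it is.
- loose_cap (a joint): Opening angle of the cap of the loose bolt, rad: 0 shut (lying flat), growing as its pull is lifted up and over away from the robot, 1.4 at its stop. The cap weighs 0.15 to 0.3 kg and falls shut from any angle when let go. The reading does not tell at which station it is.
- firm_a_cap (a joint): Opening angle of the cap of one of the two tight bolts, rad: 0 shut, 1.4 at its stop. The reading does not tell at which station it is.
- firm_b_cap (a joint): Opening angle of the cap of one of the two tight bolts, rad: 0 shut, 1.4 at its stop. The reading does not tell at which station it is.
- tape_mid (a point): Loose bystander: upright tape measure, 35 x 77 x 69 mm, near the right end of the rail; point at its centre.
- scrap_mid (a point): Loose bystander: wood off-cut, 45 x 60 x 20 mm, lying behind the rail; point at its centre.
- jar_mid (a point): Loose bystander: round jar of screws, 64 mm diameter, 73 mm high, behind the left end of the rail; point at its centre.
- chisel_mid (a point): Loose bystander: chisel, 227 mm long, 26 mm thick handle, lying behind the rail; point at its centre.

How it is judged:
On the way:
1. the loose bolt has been tapped down (at least 3 mm) with its cap still shut (value of joint loose_bolt above 0.003 m and value of joint loose_cap below 0.15 rad), for 0.02 s.
At the end, for the whole second after the job is handed in: The loose bolt's cap is held by the fingers (contact over 0.5 N) between 0.75 and 1.3 rad (43 to 74 degrees) open, short of its stop, and still (slower than 0.1 rad/s); the loose bolt is no longer pushed down (under 2 mm); the tight bolts' caps are shut (under 0.15 rad) (value of joint loose_cap between 0.75 and 1.3 rad and contact force between the fingers and loose_cap above 0.5 N and value of joint loose_bolt below 0.002 m and value of joint each of firm_a_cap, firm_b_cap below 0.15 rad and velocity of joint loose_cap between -0.1 and 0.1 rad/s); the arm keeps its last pose, push and grip.
It fails at once if the cap of a tight bolt is lifted (over 0.2 rad) (value of joint any of firm_a_cap, firm_b_cap above 0.2 rad).
It fails at once if a loose bystander is knocked away (moved over 30 mm) (distance of any of tape_mid, scrap_mid, jar_mid, chisel_mid from where it was at the start of the episode above 0.03 m).
It also fails if it takes over 51 s, if anything falls off the work surface, if the arm or the gripper's body presses on something with over 40 N, if the wrist force passes 120 N, or if a joint passes its speed limit or range.

## Robot

A 6-joint arm with a two-finger parallel gripper is mounted at the origin on a cart in front of the work surface, level with it; the furniture and walls round the work are solid. World frame = base frame: x ahead of the robot, y to its left, z up, the work surface at z = 0. Lengths are in m, angles in rad, forces in N, time in s.
With the tool pointing down it reaches from about 0.275 to 0.875 m from the base axis. Payload 12.5 kg.
Tool frame: the origin (TCP) lies between the finger pads; the fingertips stand arm.tip_reach ahead of it and the grasp point (between the pads) is the TCP (arm.tip_reach is the distance from the TCP to the fingertips, in m); z points along the fingers, y is the line along which they close (so a half turn about z gives the same grasp; the last joint's range is limited). The gripper opens to 85 mm and grips with 20 to 120 N. Pads are 22 mm wide; open, the fingers measure 114 mm over their backs; the gripper's body (76 mm by 85 mm) begins 54 mm behind the grasp point. The pads swing forward as they close: fully open they stand 13 mm farther back than shut.
Start: joints at [-1.312, 0.351, 1.652, -0, 1.139, -0.085], TCP at [0.185, -0.518, 0.25] pointing down, gripper open.
Joint ranges: [-2.75, 2.75], [-0.79, 2.1], [0.01, 2.65], [-1.57, 4.71], [0.07, 3.14], [-2.87, 2.87]. Speed limits (rad/s): [2.22, 2.22, 2.79, 3.14, 3.14, 3.14].

## Interface

Orientations are given as [roll, pitch, yaw] about the fixed x, y, z axes, in that order (R = Rz(yaw) Ry(pitch) Rx(roll)).
In Python, from plant import readout, optics, arm gives the robot as it stands.
- The arm moves only by the tool move_arm, never from a script. Its argument "commands" is one flat list of numbers, 4 for each row, row after row: the shift along the world's x, y, z in m, then the turn about the world's z in degrees. A call has 1 to 8 rows; each row shifts and turns the commanded pose from where the row before left it; what a row does not reach is not made up. A row lasts 1/10 s, in which the tool goes at most 50 mm and 8.59 degrees, less where a joint would pass 70% of its speed; a pose out of reach is approached as far as the arm can. A call with a gripper value outside its range is refused whole. "gripper" is the opening, from 0 (shut) to 1 (fully open), set as the call begins (left out, the last holds). The fingers move at their own pace and stop on an object; "squeeze" is the grip in N (left out, the last holds). Time passes only in rows, so rows that do not move let the fingers close. It gives the time, the measured TCP pose, the force, the opening and the grip force at its end, in the units of the state.
- readout.get_state(): the state, without advancing time (a new reading comes with each control period).
- optics.get_image(name): name is "scene" or "side" or "wrist"; returns the picture (400x640x3 uint8, red, green, blue); there is no depth.
- optics.camera_params(name): a dict with "fx", "fy", "cx", "cy" (pixels), "R" (3x3) and "t" (3): a world point X has camera coordinates R X + t. Camera axes: x right, y down, z forward; pixel columns grow to the right and rows downward; lengths in m; the calibration is good to about 2 mm. A picture is of the moment at which its call begins: read the wrist's pose just before it. camera_params takes no time and is no camera call; for the wrist camera it gives the pose at the moment of the call.
- arm.close_job(): hands the job in; it is judged then, once.
The state is a dict: "time": time; "qpos": joint angles; "dq": joint speeds; "joint_efforts": joint torques, N m; "position": TCP position; "eef_rot": TCP orientation; "contact_force": force on the tool from outside, world axes, zero at the start; "moment": the same for the moment, N m; "width": opening from 0.0 (shut) to 1.0 (fully open); "grip_force": force on a finger pad.
Only numpy, scipy, OpenCV 4.12 (cv2) and the standard library are available. Lean on these libraries where they do the work, as an engineer would, in place of code of your own. Each camera call takes 0.05 s, during which the arm holds its last target. There are 200 camera calls.

## Working session

There is one attempt and no reset: what is moved stays moved. The work goes in short steps, Python scripts to look and compute and a tool call to move; the robot and the scene stay as the last step left them, time stands still between calls to the robot, and variables do not carry over. Pictures are saved under pics/ and viewed, at most 10 in all, crops included, and the job is handed in when it is done.

Besides the shell and the picture viewer there is one more tool, called after "Request:" in YAML: its name, and indented under it one key for each argument. move_arm: Moves the arm, as the interface text tells. Its arguments: {"type":"object","properties":{"commands":{"type":"array"},"gripper":{"type":"number"},"squeeze":{"type":"number"}},"required":["commands"]}

```bash
mkdir -p pics; cat > h.py <<'E'
import numpy as np, cv2
from plant import readout, optics, arm
def ray(cam,u,v,P=None):
    p=P or optics.camera_params(cam); R=np.array(p["R"]);t=np.array(p["t"])
    d=R.T@np.array([(u-p["cx"])/p["fx"],(v-p["cy"])/p["fy"],1]); return -R.T@t,d/np.linalg.norm(d)
def onz(cam,u,v,z,P=None):
    o,d=ray(cam,u,v,P); return o+d*(z-o[2])/d[2]
def tri(rays):
    A=sum(np.eye(3)-np.outer(d,d) for o,d in rays); b=sum((np.eye(3)-np.outer(d,d))@o for o,d in rays); return np.linalg.solve(A,b)
def proj(X,P):
    c=np.array(P["R"])@np.array(X)+np.array(P["t"]); return P["fx"]*c[0]/c[2]+P["cx"],P["fy"]*c[1]/c[2]+P["cy"]
def shot(cam,name):
    P=optics.camera_params(cam); im=optics.get_image(cam); cv2.imwrite(f"pics/{name}.png",cv2.cvtColor(im,cv2.COLOR_RGB2BGR)); return im,P
E
python3 - <<'E'
from h import *
for c in("scene","side"):
    im,P=shot(c,c+"0"); print(c,(-np.array(P["R"]).T@P["t"]).round(3),P["fx"])
s=readout.get_state(); print(s); print(arm.tip_reach)
E
```

```text
scene [0.17  0.756 0.884] 506.1024544045038
side [0.605 0.913 0.817] 448.2813123691408
{'time': 0.1, 'qpos': array([-1.31159380e+00,  3.51212364e-01,  1.65232769e+00, -3.07323793e-05,
        1.13910678e+00, -8.46210049e-02]), 'dq': array([ 3.53461389e-04, -1.86991865e-03, -8.98160953e-05, -1.28646710e-03,
        4.37303952e-04,  8.63678523e-05]), 'joint_efforts': array([-3.52094025e-05, -5.06834507e+01, -2.91875124e+01, -9.87973112e-05,
        2.70173732e-03,  3.29870181e-05]), 'position': array([ 0.18533745, -0.51754971,  0.24980813]), 'eef_rot': array([-3.14053989e+00, -6.12997663e-05,  3.43836373e-01]), 'contact_force': array([-0.32179471,  0.08684151, -0.91985829]), 'moment': array([-0.01438106, -0.01504997, -0.01270644]), 'grip_force': 0.0, 'width': 0.9976086671285959}
0.019
```

View pics/scene0.png

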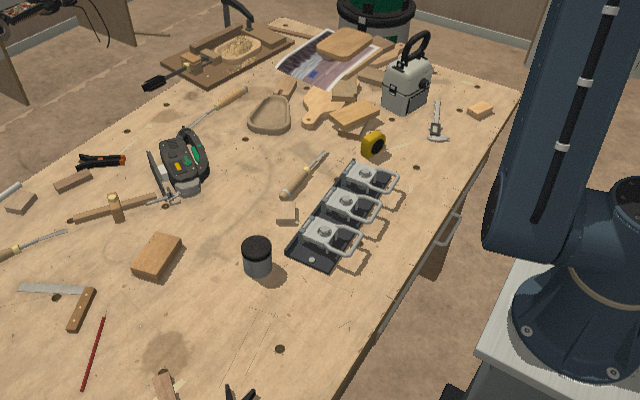

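View pics/side0.png

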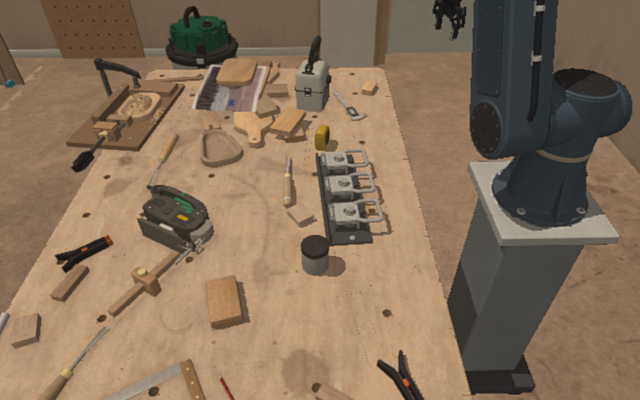

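The scene view shows the rail with bolts near (329,232), (347,201) and (366,172). In the side view they are near (350,211), (345,182) and (340,157). I'll zoom both views together.

```bash
python3 - <<'E'
from h import *
a=cv2.imread("pics/scene0.png")[150:275,280:410]; b=cv2.imread("pics/side0.png")[140:250,310:390]
a=cv2.resize(a,None,fx=4,fy=4,interpolation=cv2.INTER_CUBIC); b=cv2.resize(b,None,fx=3.4,fy=3.4*1,interpolation=cv2.INTER_CUBIC)
o=np.zeros((500,800,3),np.uint8); o[:a.shape[0],:a.shape[1]]=a; o[:b.shape[0],525:525+b.shape[1]]=b[:, :275]
cv2.imwrite("pics/z.png",o)
for s,d in zip([(329,232),(347,201),(366,172)],[(350,211),(345,182),(340,157)]):
    print(tri([ray("scene",*s),ray("side",*d)]).round(3),onz("scene",*s,.058).round(3),onz("side",*d,.058).round(3))
E
```

```text
[0.523 0.091 0.037] [0.514 0.109 0.058] [0.526 0.113 0.058]
[ 0.531 -0.001  0.055] [0.529 0.004 0.058] [0.532 0.001 0.058]
[ 0.54  -0.11   0.058] [ 0.54  -0.11   0.058] [ 0.54  -0.11   0.058]
```

View pics/z.png

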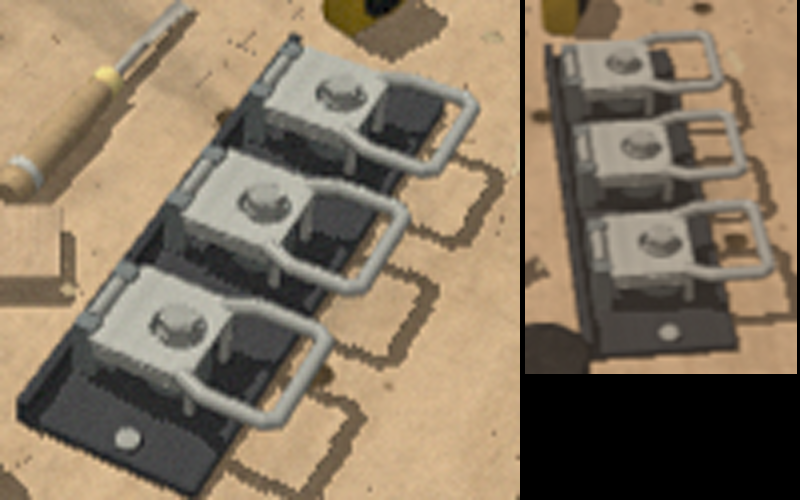

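The zoom gives sharper bolt tops: scene (325,230.5), (345.8,199.8), (364.8,172.8) and side (349,210), (344,182.4), (338.8,158.2). It also shows the bar middles.

```bash
python3 - <<'E'
from h import *
B=zip([(325,230.5),(345.8,199.8),(364.8,172.8),(355.5,245.5),(375.5,212.5),(393,184.2)],[(349.1,210),(344.1,182.4),(338.8,158.2),(381.2,210),(373.2,183),(365.9,158)])
for i,(s,d) in enumerate(B):
    z=.058 if i<3 else .046
    print(tri([ray("scene",*s),ray("side",*d)]).round(3),onz("scene",*s,z).round(3),onz("side",*d,z).round(3))
E
```

```text
[0.527 0.104 0.052] [0.524 0.11  0.058] [0.528 0.109 0.058]
[ 0.534 -0.     0.056] [0.533 0.002 0.058] [0.534 0.002 0.058]
[ 0.543 -0.111  0.053] [ 0.541 -0.106  0.058] [ 0.543 -0.105  0.058]
[0.448 0.109 0.056] [0.451 0.101 0.046] [0.446 0.098 0.046]
[ 0.457 -0.001  0.054] [ 0.461 -0.011  0.046] [ 0.455 -0.008  0.046]
[ 0.466 -0.11   0.054] [ 0.469 -0.12   0.046] [ 0.465 -0.12   0.046]
```

Request:
move_arm:
  commands: [0.018,0.042,0,8,0.018,0.042,0,8,0.018,0.042,0,8,0.018,0.042,0,8,0.018,0.042,0,8,0.018,0.042,0,8,0.018,0.042,0,8,0.018,0.042,0,8]
  gripper: 0

```text
time: 0.9
position: [0.3296, -0.18, 0.2503]
eef_rot: [3.142, 0.0, 1.466]
contact_force: [0.5, -0.9, 0.3]
width: -0.0
grip_force: 0.0
```

Request:
move_arm:
  commands: [0.035,0.014,-0.01,2,0.035,0.014,-0.01,2,0.035,0.014,-0.01,2,0.035,0.014,-0.01,2,0.035,0.014,-0.01,2,0.03,0.004,0,0.3,0,0,0,0,0,0,0,0]

```text
time: 1.7
position: [0.5341, -0.1076, 0.1997]
eef_rot: [-3.14, -0.0, 1.641]
contact_force: [-0.7, 0.2, -0.1]
width: -0.004
grip_force: 0.0
```

```bash
python3 - <<'E'
from h import *
s=readout.get_state(); print(s["position"],s["eef_rot"],s["contact_force"])
im,P=shot("wrist","w0"); print((-np.array(P["R"]).T@P["t"]).round(3))
for X in [(.526,.109,.058),(.534,.002,.058),(.542,-.106,.058),(.451,.103,.046),(.459,-.004,.046),(.467,-.112,.046)]: print(np.round(proj(X,P)))
E
```

```text
[ 0.53406768 -0.10756869  0.19966627] [-3.14024094e+00 -4.25522324e-04  1.64106234e+00] [-0.7002546   0.21230274 -0.0982761 ]
[ 0.53  -0.03   0.324]
[ 330. -138.]
[329.  46.]
[329. 187.]
[ 218. -124.]
[231.  49.]
[242. 184.]
```

View pics/w0.png

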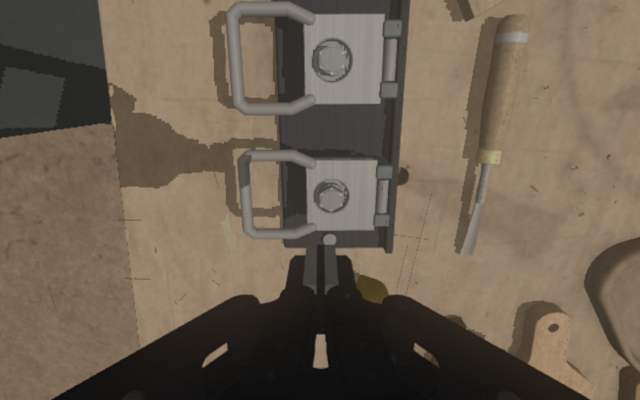

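In the wrist view, the right bolt is at (331,196) and the middle bolt at (333,60). The right bar's middle is at (245,194) and the middle bar's at (236,57).

```bash
python3 - <<'E'
from h import *
P=optics.camera_params("wrist")
for s,z,sd in [((331,196),.058,(338.8,158.2)),((333,60),.058,(344.1,182.4)),((245,194),.046,(365.9,158)),((236,57),.046,(373.2,183))]: print(onz("wrist",*s,z,P).round(4), tri([ray("wrist",*s,P),ray("side",*sd)]).round(3))
E
```

```text
[ 0.5442 -0.1136  0.058 ] [ 0.544 -0.116  0.05 ]
[ 0.5372 -0.0074  0.058 ] [ 0.535 -0.007  0.051]
[ 0.4691 -0.1209  0.046 ] [ 0.466 -0.122  0.044]
[ 0.4621 -0.0095  0.046 ] [ 0.458 -0.009  0.044]
```

Request:
move_arm:
  commands: [0.01,-0.004,-0.035,0,0,0,-0.04,0,0,0,-0.03,0,0,0,-0.008,0,0,0,0,0]

```text
time: 2.25
position: [0.5436, -0.112, 0.0871]
eef_rot: [-3.14, -0.001, 1.64]
contact_force: [-0.7, -0.7, 0.3]
width: 0.001
grip_force: 0.0
```

Request:
move_arm:
  commands: [0,0,-0.003,0,0,0,-0.003,0,0,0,-0.002,0,0,0,0,0]

```text
time: 2.65
position: [0.5445, -0.1118, 0.0796]
eef_rot: [3.141, 0.0, 1.641]
contact_force: [0.0, 0.4, -0.0]
width: -0.0
grip_force: 0.0
```

Request:
move_arm:
  commands: [0,0,-0.001,0,0,0,-0.001,0,0,0,-0.001,0,0,0,0,0]

```text
time: 3.05
position: [0.5445, -0.1118, 0.077]
eef_rot: [3.141, 0.0, 1.641]
contact_force: [-3.8, 1.2, 11.0]
width: -0.002
grip_force: 5.2
```

Request:
move_arm:
  commands: [0,0,-0.001,0,0,0,-0.001,0,0,0,0,0]

```text
time: 3.35
position: [0.5447, -0.1118, 0.0769]
eef_rot: [3.141, 0.0, 1.641]
contact_force: [-12.2, 3.1, 33.6]
width: 0.004
grip_force: 17.2
```

The right bolt is tight: the tool stalled at z 0.077 with 34 N. Next is the middle one.

Request:
move_arm:
  commands: [0,0,0.03,0,-0.003,0.036,0,0,-0.003,0.036,0,0,-0.002,0.036,0,0,0,0,-0.025,0,0,0,0,0]

```text
time: 3.95
position: [0.5361, -0.0027, 0.0781]
eef_rot: [-3.141, -0.001, 1.642]
contact_force: [0.1, -1.0, 0.3]
width: 0.001
grip_force: 0.0
```

Request:
move_arm:
  commands: [0,0,-0.001,0,0,0,-0.001,0,0,0,-0.001,0,0,0,-0.001,0,0,0,0,0]

```text
time: 4.45
position: [0.5366, -0.0043, 0.077]
eef_rot: [3.141, 0.0, 1.64]
contact_force: [-7.6, 0.8, 20.4]
width: 0.001
grip_force: 10.1
```

The middle bolt is tight too, at 20 N and z 0.077. Next is the left one, which still has to be pushed down.

Request:
move_arm:
  commands: [0,0,0.03,0,-0.003,0.036,0,0,-0.003,0.036,0,0,-0.002,0.036,0,0,0,0,-0.025,0,0,0,0,0]

```text
time: 5.05
position: [0.527, 0.1044, 0.0786]
eef_rot: [-3.138, 0.0, 1.641]
contact_force: [0.4, -0.4, 0.6]
width: 0.0
grip_force: 0.0
```

Request:
move_arm:
  commands: [0,0,-0.001,0,0,0,-0.001,0,0,0,-0.001,0,0,0,-0.001,0,0,0,-0.001,0,0,0,0,0]

```text
time: 5.65
position: [0.5287, 0.104, 0.0755]
eef_rot: [3.141, 0.0, 1.64]
contact_force: [0.8, -0.6, 2.5]
width: -0.003
grip_force: 1.0
```

It gives: only 2.5 N at 1.5 mm down. I'll push on to get past 3 mm.

Request:
move_arm:
  commands: [0,0,-0.001,0,0,0,-0.001,0,0,0,-0.001,0,0,0,0,0,0,0,0,0]

```text
time: 6.15
position: [0.5286, 0.1042, 0.0724]
eef_rot: [3.141, 0.0, 1.641]
contact_force: [1.0, -2.7, 3.3]
width: 0.001
grip_force: 1.6
```

Left is the loose bolt: about 4.6 mm down at 3.3 N. I'll go above its pull with the gripper part-open and look.

Request:
move_arm:
  commands: [0,0,0.04,0,-0.025,-0.001,0.04,0,-0.03,-0.001,0.035,0,-0.02,-0.002,0,0,0,0,0,0,0,0,0,0]
  gripper: 0.45

```text
time: 6.75
position: [0.4534, 0.1003, 0.1871]
eef_rot: [-3.141, -0.0, 1.641]
contact_force: [1.0, -0.6, -0.1]
width: 0.451
grip_force: 0.0
```

```bash
python3 - <<'E'
from h import *
s=readout.get_state(); print(s["position"],s["eef_rot"],s["width"])
im,P=shot("wrist","w1"); import json
json.dump({k:np.array(v).tolist() for k,v in P.items()},open("w1.json","w"))
for X in [(.528,.106,.058),(.453,.1005,.046)]: print(np.round(proj(X,P)))
E
```

```text
[0.45339072 0.10034996 0.1871222 ] [-3.14125539e+00 -1.99732613e-04  1.64060530e+00] 0.45149328545860323
[412. 192.]
[318. 189.]
```

View pics/w1.png

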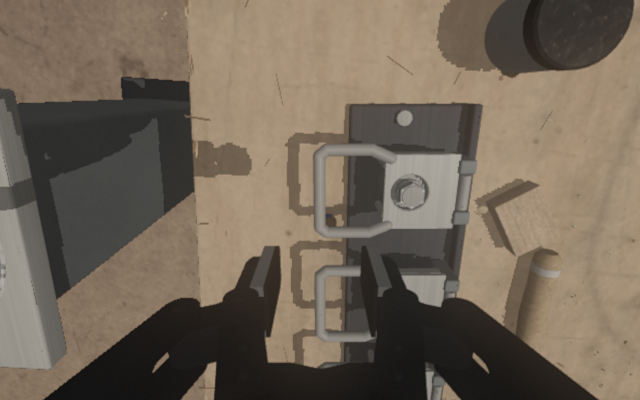

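The bar's middle is at (320,191) and the bolt at (411,193), within 2 px of prediction. The gripper is aligned with the bar, so I'll descend.

Request:
move_arm:
  commands: [0.001,0,-0.04,0,0,0,-0.04,0,0,0,-0.035,0,0,0,-0.02,0,0,0,-0.006,0,0,0,0,0,0,0,0,0]

```text
time: 7.5
position: [0.4551, 0.1003, 0.0469]
eef_rot: [3.141, -0.0, 1.641]
contact_force: [-0.6, 0.1, 0.3]
width: 0.453
grip_force: 0.0
```

Request:
move_arm:
  commands: [0,0,0,0,0,0,0,0,0,0,0,0,0,0,0,0,0,0,0,0,0,0,0,0]
  gripper: 0
  squeeze: 40

```text
time: 8.1
position: [0.4525, 0.1001, 0.0468]
eef_rot: [-3.137, 0.0, 1.641]
contact_force: [-11.9, -0.9, 12.0]
width: 0.098
grip_force: 39.1
```

The bar is gripped, with width about 8 mm. I'll lift along the 120 mm arc in halves.

Request:
move_arm:
  commands: [-0.001,0,0.007,0,0,0,0.0072,0,0.0013,0.0001,0.0071,0,0.0013,0.0001,0.007,0,0.0021,0.0001,0.0069,0,0.0021,0.0002,0.0069,0,0.0029,0.0002,0.0066,0,0.0029,0.0002,0.0065,0]

```text
time: 8.9
position: [0.4646, 0.101, 0.1018]
eef_rot: [-3.138, 0.0, 1.641]
contact_force: [-9.0, -1.7, 1.2]
width: 0.1
grip_force: 38.9
```

Request:
move_arm:
  commands: [0.0037,0.0003,0.0062,0,0.0037,0.0003,0.0061,0,0.0044,0.0003,0.0057,0,0.0044,0.0003,0.0056,0,0.005,0.0003,0.0051,0,0.005,0.0004,0.0051,0,0.0056,0.0004,0.0045,0,0.0056,0.0004,0.0044,0]

```text
time: 9.7
position: [0.5007, 0.1037, 0.1458]
eef_rot: [-3.135, 0.0, 1.641]
contact_force: [-13.0, -2.9, 14.5]
width: 0.097
grip_force: 39.6
```

Request:
move_arm:
  commands: [0,0,0,0,0,0,0,0,0,0,0,0,0,0,0,0,0,0,0,0]

```text
time: 10.2
position: [0.502, 0.1038, 0.1464]
eef_rot: [-3.139, 0.0, 1.641]
contact_force: [-21.8, -3.1, 30.0]
width: 0.101
grip_force: 41.8
```

```bash
python3 - <<'E'
from h import *
s=readout.get_state(); print(s["position"],s["dq"].round(3),s["grip_force"],s["contact_force"])
a,_=shot("scene","s1"); b,_=shot("side","d1")
o=np.hstack([cv2.resize(a[120:300,270:420],(400,480)),cv2.resize(b[120:300,270:420],(400,480))])
cv2.imwrite("pics/end.png",o[:,:,::-1])
E
```

```text
[0.50203641 0.10377575 0.14639249] [-0.    -0.001  0.001 -0.     0.001  0.001] 41.767061948776245 [-21.79392194  -3.05153843  29.98585528]
```

View pics/end.png

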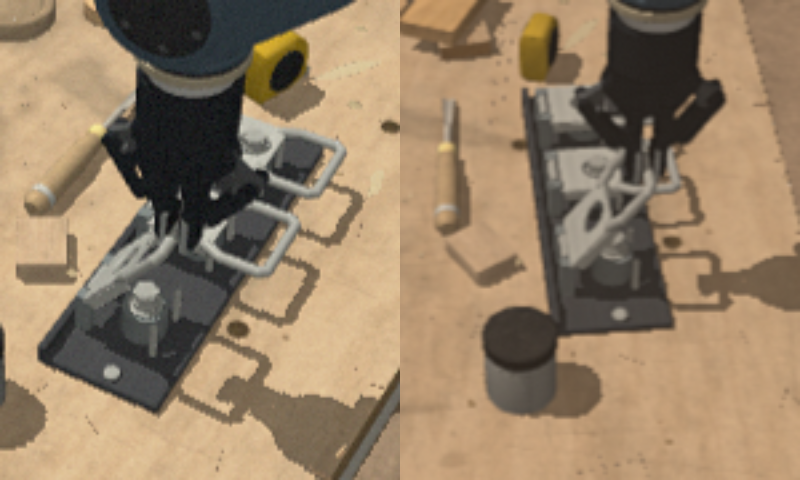

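The left cap stands open at about 55–57°, the other two are shut and the bystanders are in place. I'll relax the radial preload slightly, let it settle, then hand in.

Request:
move_arm:
  commands: [-0.001,0,0.0015,0,0,0,0,0,0,0,0,0,0,0,0,0,0,0,0,0]

```text
time: 10.8
position: [0.5023, 0.1038, 0.1469]
eef_rot: [-3.142, 0.0, 1.641]
contact_force: [-9.6, -1.4, 12.5]
width: 0.096
grip_force: 40.7
```

```bash
python3 -c "
from plant import arm; print(arm.close_job())"
```

```text
the job is handed in; nothing more can be done
None
```

The left bolt is the loose one (it gave about 4.6 mm at 3 N, the other two did not move); its cap is held in the gripper at about 57° open by my estimate, the tight bolts' caps are shut, the other things on the bench look undisturbed, and the job is handed in at about 11 s (no verdict was returned).

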